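# Sort the print studio's jars, bottles and squeegee into their places

### The job

Clear the printing table: stand the two squat ink jars in the wide shallow tray and the two slim pigment bottles in the smaller, deeper box, one to a bay, and lay the small squeegee flat in the middle of the wooden rest, lengthwise between its two end stops. Never tip a jar or bottle over, and leave the green flask and the tub of ink where they are.

Things in the scene. Friction and masses are not known exactly. Their poses are not given: they have to be found in the camera images.
- jar_a_center (a point): ink jar: squat white plastic pot with a flat grey screw lid, standing upright. 64 mm high; pot 54 mm in diameter, lid 56 mm in diameter over the top 18 mm; about 0.16 kg. The point is on its axis half-way up, 32 mm above its underside; own z is up. The two jars are alike and interchangeable.
- jar_b_center (a point): ink jar: squat white plastic pot with a flat grey screw lid, standing upright. 64 mm high; pot 54 mm in diameter, lid 56 mm in diameter over the top 18 mm; about 0.16 kg. The point is on its axis half-way up, 32 mm above its underside; own z is up. The two jars are alike and interchangeable.
- bottle_a_center (a point): pigment bottle: slim white plastic bottle with a narrow grey cap, standing upright. 110 mm high in all; body a cylinder 38 mm in diameter up to 74 mm, then a shoulder, and a cap 24 mm in diameter from 84 mm up; about 0.11 kg. The point is on its axis half-way up, 55 mm above its underside; own z is up. The two bottles are alike and interchangeable.
- bottle_b_center (a point): pigment bottle: slim white plastic bottle with a narrow grey cap, standing upright. 110 mm high in all; body a cylinder 38 mm in diameter up to 74 mm, then a shoulder, and a cap 24 mm in diameter from 84 mm up; about 0.11 kg. The point is on its axis half-way up, 55 mm above its underside; own z is up. The two bottles are alike and interchangeable.
- squeegee_center (a point): small hand squeegee lying flat: a brown wooden bar 24 mm thick with a black rubber blade along one side. 96 mm long (own x), 50 mm wide (own y: 34 mm wood, then 16 mm blade on the +y side), about 0.12 kg. The blade is stiff, 8 mm thick, 8 to 16 mm above the underside; grip across the 50 mm. Either way round will do. The point is its middle, 12 mm above the underside; z up.
- jar_tray: jar tray: the wider and very shallow metal tray, split into two bays by a divider across its middle, fixed. Outside 92 mm (own x) by 176 mm (own y), walls and divider 15 mm high and 4 mm thick, floor 4 mm thick. Each bay is 84 mm (x) by 82 mm (y) inside, with its centre at own y = +43 mm or -43 mm. Origin: centre of its underside; z up.
- bottle_box: bottle box: the smaller and deeper white plastic box, split into two bays by a divider across its middle, fixed. Outside 76 mm (own x) by 146 mm (own y), walls and divider 32 mm high and 5 mm thick, floor 5 mm thick. Each bay is 66 mm (x) by 65 mm (y) inside, with its centre at own y = +35 mm or -35 mm. Origin: centre of its underside; z up.
- squeegee_rest: squeegee rest: a dark wooden board with an upright stop at each end and open long sides, fixed to the table. Board 85 mm wide (own x), 138 mm long (own y), its top 12 mm above the table; the stops stand across the ends, 8 mm thick, 28 mm above the table, with 122 mm between them. Origin: centre of its underside; z up.
- flask: bystander: someone's green drinking flask, 70 mm in diameter and 215 mm tall, standing at the left of the work. Origin: centre of its underside.
- tub: bystander: open white tub full of green ink, 106 mm in diameter at the rim and 92 mm tall, standing at the right of the work. Origin: centre of its underside.

How it is judged (in metres and radians):
At the end, for the whole second after the job is handed in: Jars and bottles stand upright (7 deg) on the bay floors of their own tray or box, one to a bay; the squeegee lies flat on its rest, within 16 mm of its middle and 14 deg of its length; all released and at rest (under 20 mm/s); flask and tub within 30 mm of their starts (x of jar_a_center in the frame of jar_tray between -0.016 and 0.016 m and y of jar_a_center in the frame of jar_tray between -0.059 and 0.059 m and z of jar_a_center in the frame of jar_tray between 0.032 and 0.04 m and angle between each of jar_a_center, bottle_a_center, jar_b_center, bottle_b_center, squeegee_center's own z axis and vertical below 0.12 rad and x of bottle_a_center in the frame of bottle_box between -0.016 and 0.016 m and y of bottle_a_center in the frame of bottle_box between -0.052 and 0.052 m and z of bottle_a_center in the frame of bottle_box between 0.056 and 0.064 m and x of jar_b_center in the frame of jar_tray between -0.016 and 0.016 m and y of jar_b_center in the frame of jar_tray between -0.059 and 0.059 m and z of jar_b_center in the frame of jar_tray between 0.032 and 0.04 m and x of bottle_b_center in the frame of bottle_box between -0.016 and 0.016 m and y of bottle_b_center in the frame of bottle_box between -0.052 and 0.052 m and z of bottle_b_center in the frame of bottle_box between 0.056 and 0.064 m and x of squeegee_center in the frame of squeegee_rest between -0.016 and 0.016 m and y of squeegee_center in the frame of squeegee_rest between -0.016 and 0.016 m and z of squeegee_center in the frame of squeegee_rest between 0.02 and 0.028 m and angle between the x axis of squeegee_center and the y axis of squeegee_rest, either way round below 0.25 rad and horizontal distance between jar_a_center and jar_b_center above 0.05 m and horizontal distance between bottle_a_center and bottle_b_center above 0.036 m and distance of each of flask, tub from where it was at the start of the episode below 0.03 m and linear speed of each of jar_a, bottle_a, squeegee, jar_b, bottle_b below 0.02 m/s); the robot touches nothing.
It fails at once if a jar or bottle is tipped over (tilted more than 45 degrees) (angle between any of jar_a_center, bottle_a_center, jar_b_center, bottle_b_center's own z axis and vertical above 0.8 rad).
It fails at once if the flask or the tub is shifted by more than 30 mm (distance of any of flask, tub from where it was at the start of the episode above 0.03 m).
It also fails if it takes over 134 s, if anything falls off the work surface, if the arm or the gripper's body presses on something with over 40 N, if the wrist force passes 120 N, or if a joint passes its speed limit or range.

### The arm

A 7-joint arm with a two-finger parallel gripper is mounted at the origin on the work surface. World frame = base frame: x ahead of the robot, y to its left, z up, the work surface at z = 0. Lengths are in mm, angles in rad, forces in N, time in s.
With the tool pointing down it reaches from about 375 to 925 mm from the base axis. Payload 3.1 kg.
Tool frame: the origin (TCP) lies at the very end of the fingers, on their centre line; the grasp point (between the pads) lies 19 mm behind it (arm.tcp_to_grasp is the distance from the TCP to the grasp point, in mm); z points along the fingers, y is the line along which they close (so a half turn about z gives the same grasp; the last joint's range is limited). The gripper opens to 85 mm and grips with 20 to 120 N. Pads are 22 mm wide; open, the fingers measure 114 mm over their backs; the gripper's body (76 mm by 85 mm) begins 54 mm behind the grasp point. The pads swing forward as they close: fully open they stand 13 mm farther back than shut.
Start: joints at [1.231, 0.383, 0.044, 1.598, -0.018, 1.161, -0.05], TCP at [155.663, -631.087, 196.169] pointing down, gripper open.
Joint ranges: [-2.61, 2.61], [-0.41, 2.15], [-1.48, 1.57], [0, 2.5], [-1.57, 4.71], [0.05, 1.97], [-2.85, 2.85]. Speed limits (rad/s): [2.79, 2.79, 3.14, 3.14, 3.14, 3.14, 3.14].

### API

Orientations are given as a unit quaternion [w, x, y, z].
In Python, from cell import monitor, cams, arm gives the robot as it stands.
- The arm moves only by the shell command python3 -m crank 'ROWS'. ROWS is JSON, a list of rows, each a list of 7 numbers: the turn, a rotation vector about the tool's x, y, z each as a share of 90 degrees, from -1 to 1, then the shift along the tool's x, y, z each as a share of 30 mm, from -1 to 1, then the closure, from 0 (fully open) to 1 (shut). In form: [[ax, ay, az, x, y, z, fingers], ...]. A call has 1 to 20 rows; each row shifts and turns the commanded pose from where the row before left it, along the tool's axes as they then stand; what a row does not reach is not made up. A row lasts 1/12 s, in which the tool goes at most 41.7 mm and 7.16 degrees, less where a joint would pass 70% of its speed; a pose out of reach is approached as far as the arm can. A call with a number of a shift or a turn outside -1 to 1 is refused whole. A call with a gripper value outside its range is refused whole. The fingers move at their own pace and stop on an object; the grip force is fixed at half the most. Time passes only in rows, so rows that do not move let the fingers close. It gives the time, the measured TCP pose, the force, the opening and the grip force at its end, in the units of the state.
- monitor.observe(): the state, without advancing time (a new reading comes with each control period).
- cams.get_image(name): name is "scene" or "side" or "wrist"; returns a dict with "img" (420x560x3 uint8, blue, green, red), "K" (3x3 intrinsics, pixels), "camera_from_world" (4x4, takes a point from world to camera coordinates). Camera axes: x right, y down, z forward; pixel columns grow to the right and rows downward; lengths in mm; the calibration is good to about 2 mm. A picture is of the moment at which its call begins. There is no depth.
- arm.finish_job(): hands the job in; it is judged then, once.
The state is a dict: "clock": time; "joint_positions": joint angles; "qd": joint speeds; "joint_torque": joint torques, N m; "position": TCP position; "tcp_rot": TCP orientation; "contact_force": force on the tool from outside, world axes, zero at the start; "torque": the same for the moment, N m; "grip_width": finger opening in mm; "gripper_force": force on a finger pad.
Only numpy, scipy, OpenCV 4.12 (cv2) and the standard library are available. Lean on these libraries where they do the work, as an engineer would, in place of code of your own. Each camera call takes 0.05 s, during which the arm holds its last target. There are 200 camera calls.

## Working session

There is one attempt and no reset: what is moved stays moved. The work goes in short steps, Python scripts to look and compute and a shell command to move; the robot and the scene stay as the last step left them, time stands still between calls to the robot, and variables do not carry over. Pictures are saved under pics/ and viewed, at most 17 in all, crops included, and the job is handed in when it is done.

```bash
mkdir -p pics; ls
cat > h.py <<'E'
import numpy as np, cv2
from cell import monitor, cams, arm
def snap(name,fn=None):
    d=cams.get_image(name)
    if fn: cv2.imwrite('pics/'+fn,d['img'])
    return d
def ray(d,u,v,z):
    K=np.array(d['K']);T=np.array(d['camera_from_world']);R=T[:3,:3];c=-R.T@T[:3,3]
    r=R.T@np.linalg.solve(K,[u,v,1.]);return c+r*(z-c[2])/r[2]
def proj(d,p):
    K=np.array(d['K']);T=np.array(d['camera_from_world']);q=K@(T[:3,:3]@np.array(p)+T[:3,3]);return q[:2]/q[2]
E
python3 - <<'E'
from h import *
for n in['scene','side','wrist']:
    d=snap(n,n+'1.png');T=np.array(d['camera_from_world']);print(n,np.round(-T[:3,:3].T@T[:3,3]),np.round(T[:3,:3],2).tolist(),d['K'])
s=monitor.observe();print(s['clock'],s['position'],s['tcp_rot'],s['grip_width'])
E
```

```text
pics
scene [1373. -232.  924.] [[0.26, 0.97, -0.02], [0.66, -0.19, -0.72], [-0.7, 0.18, -0.69]] [[401.67293077   0.         284.5362897 ]
 [  0.         401.67293077 212.24983212]
 [  0.           0.           1.        ]]
side [-452.  929.  922.] [[-0.69, -0.73, 0.02], [-0.4, 0.35, -0.85], [0.61, -0.59, -0.53]] [[540.91670021   0.         280.66523174]
 [  0.         540.91670021 219.11878101]
 [  0.           0.           1.        ]]
wrist [ 223. -613.  372.] [[0.24, -0.97, -0.0], [-0.93, -0.23, 0.28], [-0.27, -0.06, -0.96]] [[325.26646105   0.         283.07692834]
 [  0.         325.26646105 213.93823954]
 [  0.           0.           1.        ]]
0.15 [ 155.41539206 -630.3045943   195.07871128] [-1.02362413e-03  9.92696199e-01  1.20636533e-01 -1.90439146e-04] 85.22063229540157
```

View pics/scene1.png

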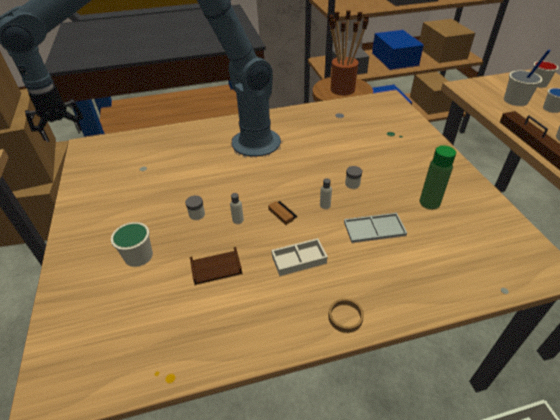

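View pics/side1.png

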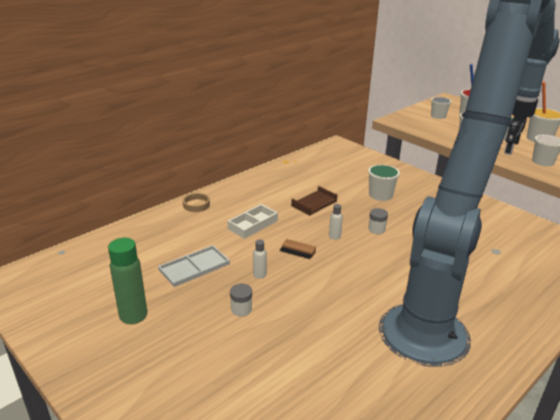

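The scene view shows the jars near (195,207) and (354,177), bottles near (237,209) and (326,194), the squeegee at (282,212), the rest at (216,265), the box at (299,256) and the tray at (375,228). I'll enlarge both views to pick points more exactly.

Run:
```python
import cv2
a=cv2.imread('pics/scene1.png')[155:295,175:415];cv2.imwrite('pics/sc.png',cv2.resize(a,None,fx=3.33,fy=3.33,interpolation=cv2.INTER_CUBIC))
a=cv2.imread('pics/side1.png')[160:325,150:410];cv2.imwrite('pics/sd.png',cv2.resize(a,None,fx=3,fy=3,interpolation=cv2.INTER_CUBIC))
```

```text
(no output)
```

View pics/sc.png

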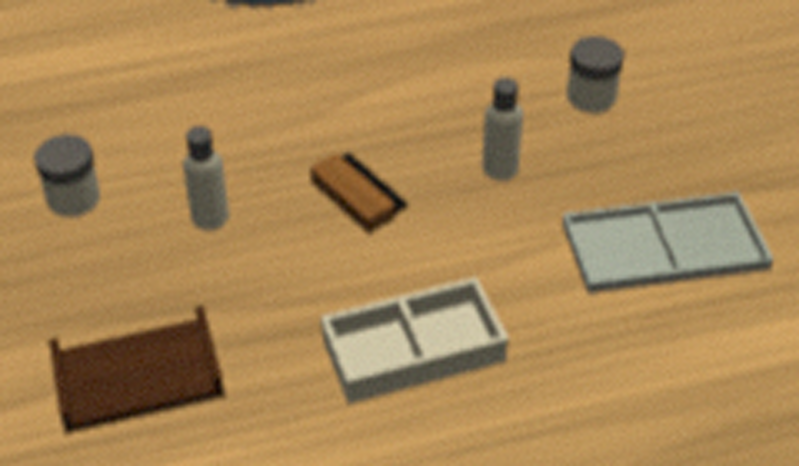

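View pics/sd.png

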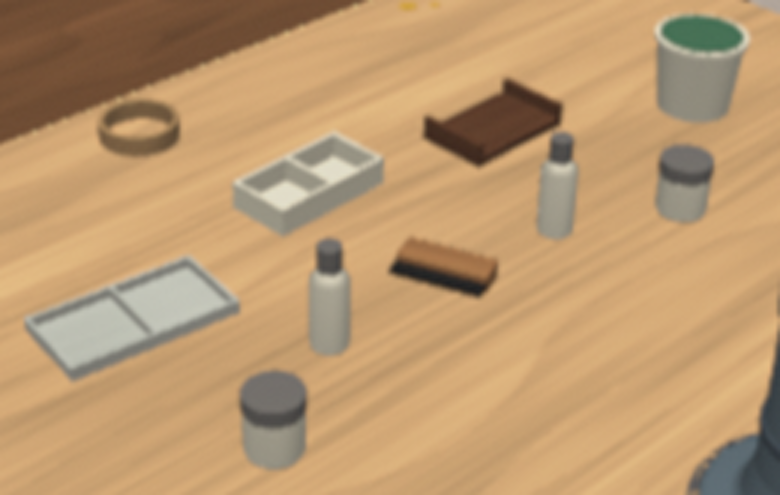

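The crops show every lid, cap and rim clearly. In the scene crop, the lid centres are at (64,157) and (596,55), and the cap tops at (200,134) and (505,85). I'll turn these into world points from both views.

```bash
cat > m.py <<'E'
from h import *
np.set_printoptions(suppress=True,precision=1)
S=snap('scene');D=snap('side')
sc=lambda u,v,z:ray(S,175+u/3.33,155+v/3.33,z)[:2]
sd=lambda u,v,z:ray(D,150+u/3,160+v/3,z)[:2]
for n,a,b,z in[('jarR',(64,157),(686,160),64),('jarL',(596,55),(273,388),64),('botR',(200,134),(562,140),110),('botL',(505,85),(329,247),110)]:
    print(n,sc(*a,z),sd(*b,z))
def quad(n,ps,f,z):
    w=np.array([f(*p,z) for p in ps]);e=np.roll(w,-1,0)-w
    print(n,'c',w.mean(0),'len',np.linalg.norm(e,axis=1),'ang',np.degrees(np.arctan2(e[:,1],e[:,0])))
quad('tray S',[(566,215),(740,196),(769,263),(592,285)],sc,15)
quad('tray D',[(27,323),(188,260),(238,303),(73,373)],sd,15)
quad('box S',[(324,322),(474,283),(506,345),(349,388)],sc,32)
quad('box D',[(235,185),(334,135),(382,168),(284,218)],sd,32)
quad('rest S',[(53,342),(203,310),(221,378),(66,415)],sc,28)
quad('rest D',[(426,122),(506,80),(561,104),(480,148)],sd,28)
quad('sqw S',[(312,168),(341,155),(392,205),(370,222)],sc,24)
quad('sqw D',[(410,239),(497,261),(488,279),(398,258)],sd,24)
E
python3 m.py
```

```text
jarR [ 376.2 -277.4] [ 356.2 -274.6]
jarL [372.9 270.7] [360.  271.1]
botR [ 433.  -150.3] [ 418.1 -148.7]
botL [445.  143.1] [432.3 145.1]
tray S c [595.  256.6] len [172.8  89.6 168.   91.8] ang [ 82.5  -9.6 -96.7 173.5]
tray D c [575.6 259.7] len [171.5  87.3 173.1  89.2] ang [-96.  174.7  84.6  -6.4]
box S c [654.2  -9.8] len [140.8  75.8 141.6  76.1] ang [  93.     2.7  -86.9 -177.9]
box D c [628.   -1.8] len [142.9  84.1 137.3  80.1] ang [-86.9 174.7  91.7  -1.6]
rest S c [ 613.9 -246.3] len [132.5  79.6 131.   82.1] ang [  90.1    0.9  -88.8 -178.1]
rest D c [ 596.  -245.2] len [137.   79.9 137.8  78.3] ang [ -86.8 -176.2   92.5    3.2]
sqw S c [453.2 -11.3] len [34.1 88.  31.1 95.6] ang [ 108.    19.5  -58.2 -158.3]
sqw D c [433.8  -9.8] len [90.9 31.8 91.4 35.1] ang [-156.4  117.7   25.7  -63.4]
```

Run:
```python
from h import *
np.set_printoptions(suppress=True,precision=1)
S=snap('scene');D=snap('side');p=monitor.observe()['position']
for d in(S,D): print(proj(d,[0,0,0]),[proj(d,[105*np.cos(a),105*np.sin(a),0]).round(1).tolist() for a in(0,1.57,3.14,4.71)],proj(d,p))
a=S['img'][80:170,10:300];b=D['img'][250:380,370:490]
a=cv2.resize(a,None,fx=2.6,fy=2.6);b=cv2.resize(b,None,fx=2.6,fy=2.6)
c=np.zeros((600,760,3),np.uint8);c[:a.shape[0],:a.shape[1]]=a;c[250:250+b.shape[0],:b.shape[1]]=b
c[250:550,330:650]=cv2.resize(D['img'][90:165,480:560],None,fx=4,fy=4)
cv2.imwrite('pics/chk.png',c)
```

```text
[255.6 141.4] [[261.3, 155.9], [280.4, 137.3], [250.4, 128.1], [230.2, 145.5]] [ 68.9 147.9]
[422.9 332.3] [[387.9, 310.7], [397.0, 353.9], [461.4, 356.1], [446.5, 312.6]] [506.3 162.3]
```

View pics/chk.png

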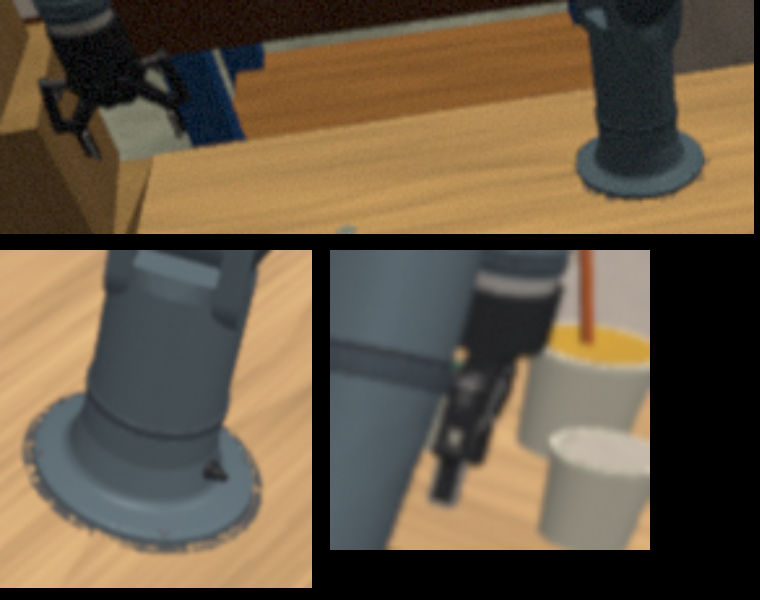

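Points at table height (the base ring) agree with the calibration. The opposite x offsets in the two views therefore come from reading my picks a few pixels low. I'll redo them with colour masks.

```bash
cat > seg.py <<'E'
from h import *
np.set_printoptions(suppress=True,precision=1)
S=snap('scene');D=snap('side')
def blobs(d,box,amin=40):
    u0,v0,u1,v1=box
    big=cv2.resize(d['img'],None,fx=4,fy=4,interpolation=cv2.INTER_CUBIC)
    h=cv2.cvtColor(cv2.GaussianBlur(big,(9,9),0),cv2.COLOR_BGR2HSV)
    m=((h[...,1]<75)|(h[...,2]<95)).astype(np.uint8)*255
    k=np.zeros_like(m);k[v0*4:v1*4,u0*4:u1*4]=255;m&=k
    m=cv2.morphologyEx(m,cv2.MORPH_CLOSE,np.ones((9,9)))
    cs=cv2.findContours(m,0,2)[0]
    return [(c[:,0]-1.5)/4. for c in cs if cv2.contourArea(c)>amin*16]
if __name__=='__main__':
    for n,d,b in(('S',S,(175,155,415,295)),('D',D,(150,160,410,325))):
        for c in blobs(d,b):
            r=cv2.minAreaRect(c.astype(np.float32));lo=c.min(0);hi=c.max(0)
            q=cv2.approxPolyDP((c*4).astype(np.int32).reshape(-1,1,2),10,True)[:,0]/4
            print(n,'bb',lo,hi,'poly',q.round(1).tolist() if len(q)<9 else len(q))
E
python3 seg.py
```

```text
S bb [190.1 247.4] [241.4 284.1] poly [[235.0, 247.5], [232.5, 251.5], [199.8, 259.0], [190.0, 257.2], [194.2, 283.5], [241.0, 273.2]]
S bb [271.4 238.4] [326.6 274.6] poly [[317.8, 239.0], [272.0, 249.5], [279.5, 274.5], [325.0, 262.5], [326.2, 254.8]]
S bb [343.9 212.4] [406.4 241.9] poly [[406.2, 231.8], [395.8, 212.2], [343.8, 219.8], [352.5, 241.8], [404.0, 235.0]]
S bb [268.4 200.9] [296.4 223.9] poly [[268.5, 206.5], [285.0, 223.8], [296.2, 216.2], [279.2, 200.8], [292.0, 214.8], [290.8, 217.8], [283.8, 219.5]]
S bb [185.4 195.6] [203.9 218.6] poly [[191.2, 195.8], [185.2, 201.0], [189.2, 215.5], [199.2, 218.0], [203.8, 213.8], [201.2, 198.8]]
S bb [230.1 192.9] [242.6 222.6] poly [[234.2, 192.8], [231.0, 194.8], [233.5, 221.2], [239.2, 222.5], [242.5, 218.8], [240.8, 202.8]]
S bb [320.4 178.6] [331.1 207.9] poly [[324.8, 178.5], [320.2, 205.0], [326.8, 207.8], [331.0, 188.5], [329.0, 179.5]]
S bb [345.6 165.9] [361.1 187.6] poly [[352.8, 165.8], [347.0, 168.2], [345.5, 183.2], [354.2, 187.5], [358.8, 184.2], [361.0, 169.8]]
D bb [229.9 283.4] [251.4 315.9] poly [[238.5, 283.2
[... 368 characters left out ...]
.6] [229.4 286.1] poly [[229.0, 259.5], [211.8, 244.5], [157.5, 266.5], [174.8, 286.0], [227.8, 264.2]]
D bb [252.6 239.4] [266.1 277.9] poly [[257.8, 239.2], [252.8, 251.8], [252.5, 271.8], [260.0, 277.8], [265.8, 273.0], [266.0, 252.8], [263.0, 240.8]]
D bb [368.4 207.9] [387.1 233.4] poly [[373.0, 208.2], [368.2, 228.0], [372.0, 232.2], [381.0, 233.0], [387.0, 212.2]]
D bb [227.1 203.6] [277.1 237.9] poly [[277.0, 212.2], [260.2, 203.5], [228.5, 219.0], [227.2, 227.5], [244.0, 237.8], [276.2, 220.5]]
D bb [291.6 187.1] [342.1 239.1] poly 16
D bb [367.9 164.1] [399.4 200.1] poly [[371.2, 165.5], [367.8, 169.0], [369.5, 195.5], [379.8, 200.0], [389.8, 198.5], [399.0, 170.8], [386.2, 164.5]]
```

```bash
python3 -m crank '[[0,0,0.077,0,0,0,0],[0,0,0.077,0,0,0,0],[0,0,0,0.584,-0.986,0,0],[0,0,0,0.584,-0.986,0,0],[0,0,0,0.584,-0.986,0,0],[0,0,0,0.584,-0.986,0,0],[0,0,0,0.584,-0.986,0,0],[0,0,0,0.584,-0.986,0,0],[0,0,0,0.584,-0.986,0,0],[0,0,0,0.584,-0.986,0,0],[0,0,0,0.584,-0.986,0,0],[0,0,0,0.584,-0.986,0,0],[0,0,0,0.584,-0.986,0,0],[0,0,0,0.584,-0.986,0,0],[0,0,0,0,0,0,0],[0,0,0,0,0,0,0]]'
python3 - <<'E'
from h import *
d=snap('wrist','w1.png');s=monitor.observe();print(s['position'],s['tcp_rot'],s['joint_positions'])
for p in([366,-276,64],[425,-150,110],s['position']):print(proj(d,p))
E
```

```text
clock: 1.78
position: [367.4, -274.2, 196.6]
tcp_rot: [0.0, 1.0, 0.003, 0.0]
contact_force: [-0.2, -0.8, -0.1]
grip_width: 85.2
gripper_force: 0.0
[ 366.20449241 -275.9346916   196.46744935] [4.77881759e-04 9.99999374e-01 1.00881899e-03 7.88040312e-05] [ 0.76348213  0.02650231 -0.21053933  2.03045582  0.00708949  1.08459298
 -1.01907313]
[286.24333664 195.41860628]
[127.41973972 134.5436982 ]
[288.18010208 245.70665071]
```

View pics/w1.png

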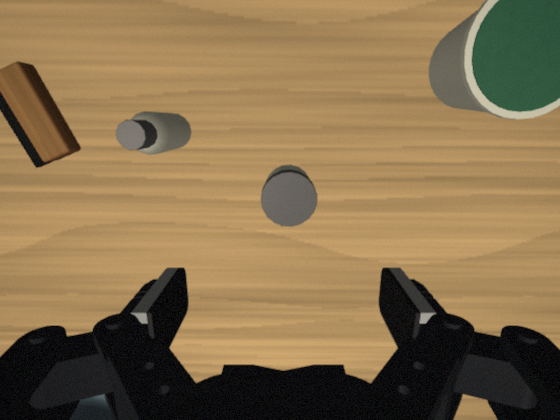

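The wrist view shows the jar lid at (289,196) and the bottle cap at (131,133), both within about 3 mm of the averaged estimates. I'll go down and grip.

```bash
python3 -m crank '[[0,0,0,0,0.07,0.95,0],[0,0,0,0,0,0.95,0],[0,0,0,0,0,0.95,0],[0,0,0,0,0,0.95,0],[0,0,0,0,0,0.95,0],[0,0,0,0,0,0.95,0],[0,0,0,0,0,0,0],[0,0,0,0,0,0,1],[0,0,0,0,0,0,1],[0,0,0,0,0,0,1],[0,0,0,0,0,0,1],[0,0,0,0,0,0,1],[0,0,0,0,0,0,1],[0,0,0,0,0,0,1],[0,0,0,0,0,0,1]]'
python3 - <<'E'
from h import *
np.set_printoptions(suppress=True,precision=1)
S=snap('scene');D=snap('side')
print('flask',ray(S,432,206,0),ray(D,131,320,0),'tub',ray(S,137,262,0))
E
```

```text
clock: 3.08
position: [370.7, -275.5, 29.2]
tcp_rot: [0.0, 1.0, 0.003, 0.003]
contact_force: [-0.2, 12.1, 28.1]
grip_width: -0.0
gripper_force: 15.3
flask [545.8 486.5   0. ] [511.5 497.6   0. ] tub [ 521.  -472.5    0. ]
```

Shut on nothing, with an upward force, so I'll look before moving.

Run:
```python
from h import *
w=snap('wrist');a=snap('scene');b=snap('side');s=monitor.observe();print(s['position'],s['contact_force'],s['grip_width'])
c=np.zeros((560,800,3),np.uint8);c[:300,:400]=cv2.resize(w['img'],(400,300))
c[:300,400:]=cv2.resize(a['img'][150:270,130:290],(400,300));c[300:,:400]=cv2.resize(b['img'][170:248,320:440],(400,260))
cv2.imwrite('pics/q.png',c);print(proj(a,s['position']),proj(b,s['position']))
```

```text
[ 371.22057709 -276.39368778   29.68431313] [ 0.27249045  9.65839922 18.02347061] -0.2919209233882748
[196.18085296 208.8678196 ] [373.9185979  220.65092062]
```

View pics/q.png

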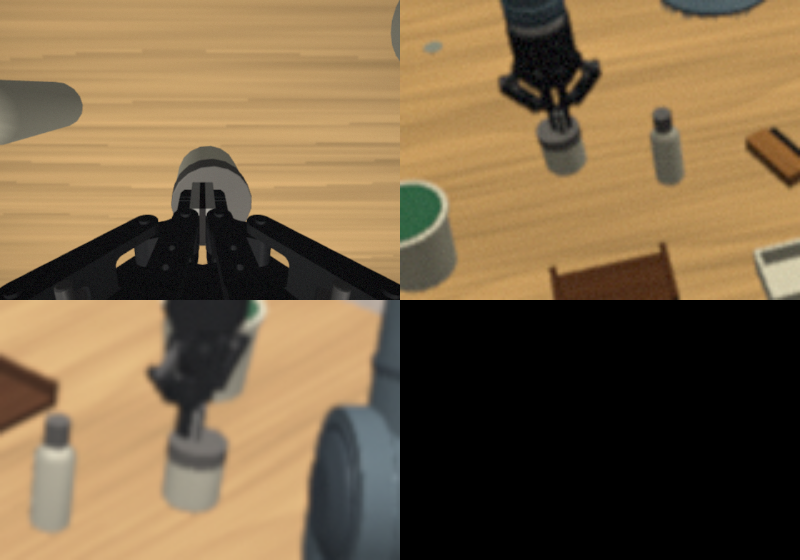

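The shut fingertips are resting on the lid although the reported z is 30. The real fingertips therefore sit about 35 mm higher than the reported TCP, and the earlier pictures agree. The jar is still upright. I'll lift and measure the finger offset in the wrist view.

```bash
python3 -m crank '[[0,0,0,0,0,-0.7,1],[0,0,0,0,0,-1,1],[0,0,0,0,0,-1,1],[0,0,0,0,0,-1,1],[0,0,0,0,0,-1,1],[0,0,0,0,0,0,1],[0,0,0,0,0,0,1]]'
python3 - <<'E'
from h import *
np.set_printoptions(suppress=True,precision=1)
d=snap('wrist','w2.png');a=snap('scene');b=snap('side');s=monitor.observe();p=s['position'];print(p,s['grip_width'],s['contact_force'],arm.tcp_to_grasp)
for z in(0,20,30,35,40):print(z,[proj(c,p+[0,0,z]) for c in(d,a,b)])
c=np.zeros((600,800,3),np.uint8);c[:375,:500]=cv2.resize(d['img'],(500,375))
c[:375,500:]=cv2.resize(a['img'][150:225,165:225],(300,375));c[375:,:400]=cv2.resize(b['img'][175:231,320:420],(400,224))
cv2.imwrite('pics/q2.png',c)
E
```

```text
clock: 3.92
position: [368.3, -279.9, 170.0]
tcp_rot: [0.003, 1.0, -0.0, 0.003]
contact_force: [-0.1, -0.5, -0.3]
grip_width: -0.1
gripper_force: 0.0
[ 365.1 -277.8  165.6] -0.33660120730272947 [-0.2  0.1 -1. ] 18.700000000000003
0 [array([281.5, 246.2]), array([187.9, 175.1]), array([380.9, 182.7])]
20 [array([281.5, 259.8]), array([186.7, 169.9]), array([381.7, 176.7])]
30 [array([281.5, 267.8]), array([186.1, 167.2]), array([382.1, 173.7])]
35 [array([281.5, 272.2]), array([185.8, 165.9]), array([382.3, 172.2])]
40 [array([281.4, 276.8]), array([185.5, 164.5]), array([382.5, 170.7])]Traceback (most recent call last):
  File "<stdin>", line 6, in <module>
ValueError: could not broadcast input array from shape (224,400,3) into shape (225,400,3)
```

Run:
```python
from h import *
d=cv2.imread('pics/w2.png');a=snap('scene')['img'];b=snap('side')['img']
c=np.zeros((600,800,3),np.uint8);c[:375,:500]=cv2.resize(d,(500,375))
c[:375,500:]=cv2.resize(a[150:225,165:225],(300,375));c[376:,:400]=cv2.resize(b[175:231,320:420],(400,224))
cv2.imwrite('pics/q2.png',c)
```

```text
(no output)
```

View pics/q2.png

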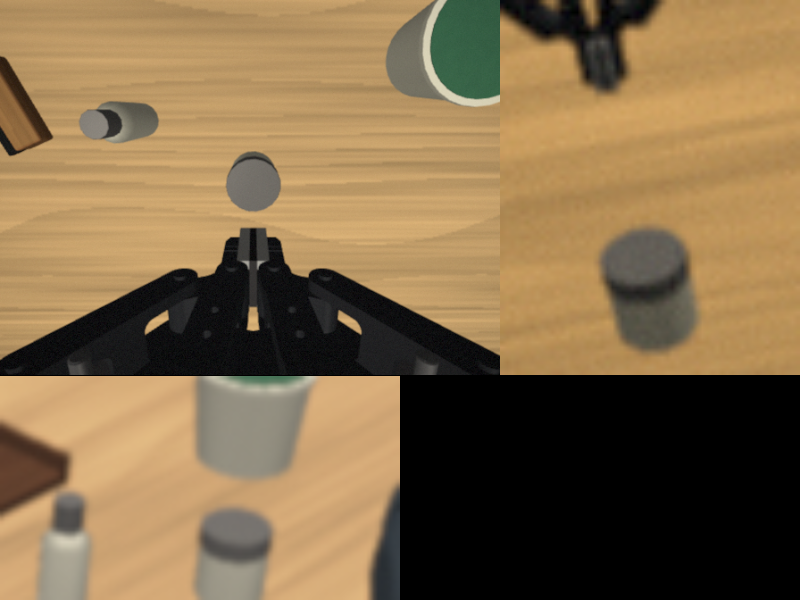

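The wrist view shows the lid at (283,207) with the shut tips at (283,255), so the jar is centred on the finger plane. The tips are about 34 mm short of the reported TCP, so I'll allow for that from here on.

```bash
python3 -m crank '[[0,0,0,0,0,0,0],[0,0,0,0,0,0,0],[0,0,0,0,0,0,0],[0,0,0,0,0,0,0],[0,0,0,0,0,0,0],[0,0,0,0,0,0.98,0],[0,0,0,0,0,0.98,0],[0,0,0,0,0,0.98,0],[0,0,0,0,0,0.98,0],[0,0,0,0,0,0.98,0],[0,0,0,0,0,0.98,0],[0,0,0,0,0,0,0]]';python3 -m crank '[[0,0,0,0,0,0,1],[0,0,0,0,0,0,1],[0,0,0,0,0,0,1],[0,0,0,0,0,0,1],[0,0,0,0,0,0,1],[0,0,0,0,0,0,1]]'
```

```text
clock: 5.17
position: [361.3, -275.0, -15.2]
tcp_rot: [-0.003, 1.0, 0.0, -0.005]
contact_force: [-1.3, 0.7, -1.4]
grip_width: 85.4
gripper_force: 0.0
clock: 5.67
position: [368.0, -279.8, -8.0]
tcp_rot: [0.001, 1.0, -0.0, 0.002]
contact_force: [-0.4, -1.2, 6.3]
grip_width: 54.6
gripper_force: 63.9
```

```bash
python3 -m crank '[[0,0,0,0,0,-1,1],[0,0,0,0,0,-1,1],[0,0,0,0,0,-1,1],[0,0,0,0,0,-1,1],[0,0,0,0,0,-1,1]]';python3 -m crank '[[0,0,0,0.42,-0.967,0,1],[0,0,0,0.42,-0.967,0,1],[0,0,0,0.42,-0.967,0,1],[0,0,0,0.42,-0.967,0,1],[0,0,0,0.42,-0.967,0,1],[0,0,0,0.42,-0.967,0,1],[0,0,0,0.42,-0.967,0,1],[0,0,0,0.42,-0.967,0,1],[0,0,0,0.42,-0.967,0,1],[0,0,0,0.42,-0.967,0,1],[0,0,0,0.42,-0.967,0,1],[0,0,0,0.42,-0.967,0,1],[0,0,0,0.42,-0.967,0,1],[0,0,0,0.42,-0.967,0,1],[0,0,0,0.42,-0.967,0,1],[0,0,0,0.42,-0.967,0,1],[0,0,0,0.42,-0.967,0,1],[0,0,0,0,0,0,1],[0,0,0,0,0,0,1],[0,0,0,0,0,0,1]]'
python3 - <<'E'
from h import *
np.set_printoptions(suppress=True,precision=1)
d=snap('wrist','w3.png');s=monitor.observe();p=s['position'];print(p,s['grip_width'],s['joint_positions'])
for q in([585,258,15],[590,301,4],[580,215,4]):print(proj(d,q))
E
```

```text
clock: 6.08
position: [365.3, -277.8, 141.5]
tcp_rot: [0.0, 1.0, 0.0, 0.0]
contact_force: [0.4, -1.2, -1.6]
grip_width: 54.3
gripper_force: 64.2
clock: 7.75
position: [579.6, 214.1, 139.5]
tcp_rot: [0.001, 1.0, 0.0, -0.0]
contact_force: [-0.3, -0.5, -1.6]
grip_width: 54.2
gripper_force: 64.3
[579.8 212.9 139.4] 54.42136090476924 [ 0.   0.4 -0.6  1.7  0.3  1.1 -2.2]
[237.7 190.1]
[194.8 182.7]
[283.2 192.7]
```

View pics/w3.png

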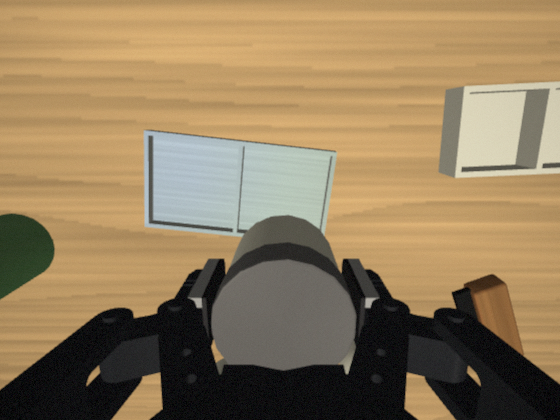

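The tray is centred at about (239,188) and its right bay at (282,192), both within 2 px of prediction. I'll place the jar.

```bash
python3 -m crank '[[0,0,0,0,0,1,1],[0,0,0,0,0,1,1],[0,0,0,0,0,1,1],[0,0,0,0,0,1,1],[0,0,0,0,0,0.4,1],[0,0,0,0,0,0.3,1],[0,0,0,0,0,0.12,1],[0,0,0,0,0,0,1],[0,0,0,0,0,0,1]]';python3 -m crank '[[0,0,0,0,0,0,0.2],[0,0,0,0,0,0,0.1],[0,0,0,0,0,0,0],[0,0,0,0,0,0,0],[0,0,0,0,0,0,0],[0,0,0,0,0,-0.5,0],[0,0,0,0,0,-1,0],[0,0,0,0,0,-1,0],[0,0,0,0,0,-1,0],[0,0,0,0,0,-1,0],[0,0,0,0,0,-1,0]]'
```

```text
clock: 8.55
position: [582.0, 214.9, -3.0]
tcp_rot: [-0.0, 1.0, -0.001, 0.002]
contact_force: [0.7, 0.8, -1.6]
grip_width: 54.3
gripper_force: 64.3
clock: 9.47
position: [580.0, 215.2, 162.9]
tcp_rot: [-0.0, 1.0, 0.0, 0.0]
contact_force: [0.5, -0.2, -0.5]
grip_width: 85.4
gripper_force: 0.0
```

```bash
python3 -m crank '[[0,0,0,-0.892,-0.233,0,0],[0,0,0,-0.892,-0.233,0,0],[0,0,0,-0.892,-0.233,0,0],[0,0,0,-0.892,-0.233,0,0],[0,0,0,-0.892,-0.233,0,0],[0,0,0,-0.892,-0.233,0,0],[0,0,0,-0.892,-0.233,0,0],[0,0,0,-0.892,-0.233,0,0],[0,0,0,0,0,0,0],[0,0,0,0,0,0,0],[0,0,0,0,0,0,0]]'
cat > lid.py <<'E'
from h import *
import sys
np.set_printoptions(suppress=True,precision=1)
Z=float(sys.argv[1]);us=[]
for i in range(4):
    d=snap('wrist');s=monitor.observe();im=cv2.GaussianBlur(d['img'],(5,5),0);h=cv2.cvtColor(im,cv2.COLOR_BGR2HSV)
    m=((h[...,1]<45)&(h[...,2]>60)&(h[...,2]<135)).astype(np.uint8)*255
    m=cv2.morphologyEx(m,cv2.MORPH_OPEN,np.ones((7,7)))
    for c in cv2.findContours(m,0,2)[0]:
        (u,v),r=cv2.minEnclosingCircle(c)
        if cv2.contourArea(c)>.8*3.14*r*r and v<300: us.append((u,v,r,*ray(d,u,v,Z)[:2],*(ray(d,u,v,Z)-s['position'])[:2]))
print(np.array(us));print(s['joint_positions'])
E
python3 lid.py 64
```

```text
clock: 10.38
position: [366.8, 270.9, 161.1]
tcp_rot: [-0.0, 1.0, 0.0, 0.001]
contact_force: [0.4, -0.1, -0.6]
grip_width: 85.6
gripper_force: 0.0
[[279.4 208.   30.9 362.4 275.4  -4.8   4.7]
 [279.  208.9  30.6 362.  275.6  -5.3   5. ]
 [279.  209.   30.6 362.1 275.5  -5.2   5. ]
 [278.6 208.8  30.9 362.2 275.7  -5.    5.2]]
[-0.   0.1 -0.7  2.1  0.1  1.  -2.4]
```

```bash
python3 -m crank '[[0,0,0,-0.1,-0.13,0.945,0],[0,0,0,0,0,0.945,0],[0,0,0,0,0,0.945,0],[0,0,0,0,0,0.945,0],[0,0,0,0,0,0.945,0],[0,0,0,0,0,0.945,0],[0,0,0,0,0,0,0],[0,0,0,0,0,0,1],[0,0,0,0,0,0,1],[0,0,0,0,0,0,1],[0,0,0,0,0,0,1],[0,0,0,0,0,0,1],[0,0,0,0,0,0,1]]'
```

```text
clock: 11.67
position: [365.2, 276.2, -7.8]
tcp_rot: [-0.001, 1.0, -0.0, 0.002]
contact_force: [-0.4, -0.7, 7.8]
grip_width: 54.5
gripper_force: 63.7
```

```bash
python3 -m crank '[[0,0,0,0,0,-1,1],[0,0,0,0,0,-1,1],[0,0,0,0,0,-1,1],[0,0,0,0.946,-0.108,0,1],[0,0,0,0.946,-0.108,0,1],[0,0,0,0.946,-0.108,0,1],[0,0,0,0.946,-0.108,0,1],[0,0,0,0.946,-0.108,0,1],[0,0,0,0.946,-0.108,0,1],[0,0,0,0.946,-0.108,0,1],[0,0,0,0.946,-0.108,0,1],[0,0,0,0,0,0,1],[0,0,0,0,0,0,1],[0,0,0,0,0,0.95,1],[0,0,0,0,0,0.95,1],[0,0,0,0,0,0.6,1],[0,0,0,0,0,0.34,1],[0,0,0,0,0,0,1],[0,0,0,0,0,0,1]]';python3 -m crank '[[0,0,0,0,0,0,0.2],[0,0,0,0,0,0,0.1],[0,0,0,0,0,0,0],[0,0,0,0,0,0,0],[0,0,0,0,0,0,0],[0,0,0,0,0,-0.5,0],[0,0,0,0,0,-1,0],[0,0,0,0,0,-1,0],[0,0,0,0,0,-1,0],[0,0,0,0,0,-1,0],[0,0,0,0,0,-1,0]]'
```

```text
clock: 13.25
position: [589.0, 301.4, -4.2]
tcp_rot: [-0.0, 1.0, 0.001, -0.0]
contact_force: [-0.5, 0.0, -1.2]
grip_width: 54.5
gripper_force: 65.1
clock: 14.17
position: [590.0, 300.9, 162.7]
tcp_rot: [-0.0, 1.0, 0.0, 0.0]
contact_force: [-0.9, 1.1, 0.2]
grip_width: 85.3
gripper_force: 0.0
```

```bash
python3 -m crank '[[0,0,0,-0.839,0.872,0,0],[0,0,0,-0.839,0.872,0,0],[0,0,0,-0.839,0.872,0,0],[0,0,0,-0.839,0.872,0,0],[0,0,0,-0.839,0.872,0,0],[0,0,0,-0.839,0.872,0,0],[0,0,0,0,0,0,0],[0,0,0,0,0,0,0],[0,0,0,0,0,0,0]]'; python3 lid.py 110
python3 -c "
from h import *
snap('wrist','w5.png')"
```

```text
clock: 14.92
position: [440.1, 144.3, 161.2]
tcp_rot: [-0.0, 1.0, 0.0, 0.002]
contact_force: [-0.3, -0.5, 0.4]
grip_width: 85.4
gripper_force: 0.0
[]
[ 0.2  0.1 -0.7  2.   0.1  1.  -2. ]
```

View pics/w5.png

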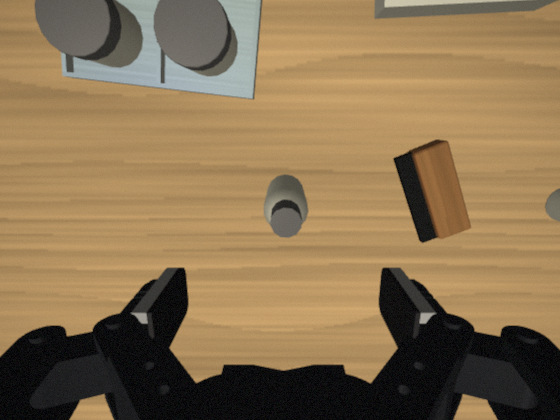

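Both jars stand upright in separate bays. The bottle cap is at (286,219). The squeegee's wood corners are (412,152), (447,141), (470,229), (437,239), with its blade on the left (+y) side.

Run:
```python
from h import *
np.set_printoptions(suppress=True,precision=1)
d=snap('wrist');p=monitor.observe()['position']
print(ray(d,286,219,110),ray(d,286,190,55),p)
w=np.array([ray(d,u,v,24)[:2] for u,v in[(412,152),(447,141),(470,229),(437,239)]]);e=np.roll(w,-1,0)-w
print(w.mean(0),np.linalg.norm(e,axis=1),np.degrees(np.arctan2(e[:,1],e[:,0])))
print(ray(d,394,157,16),ray(d,420,241,16))
```

```text
[439.7 144.3 110. ] [449.7 144.   55. ] [439.8 144.9 160.1]
[441.4  -9.3] [33.4 94.2 33.8 94.7] [ -72.1 -157.8  108.7   21.9]
[474.5  38.2  16. ] [387.    2.5  16. ]
```

```bash
python3 -m crank '[[0,0,0,0,0,0.99,0],[0,0,0,0,0,0.99,0],[0,0,0,0,0,0.99,0],[0,0,0,0,0,0.99,0],[0,0,0,0,0,0.99,0],[0,0,0,0,0,0,0],[0,0,0,0,0,0,1],[0,0,0,0,0,0,1],[0,0,0,0,0,0,1],[0,0,0,0,0,0,1],[0,0,0,0,0,0,1],[0,0,0,0,0,0,1],[0,0,0,0,0,0,1],[0,0,0,0,0,0,1]]';python3 -m crank '[[0,0,0,0,0,-0.5,1],[0,0,0,0,0,-1,1],[0,0,0,0,0,-1,1],[0,0,0,0,0,-1,1],[0,0,0,0.955,0.55,0,1],[0,0,0,0.955,0.55,0,1],[0,0,0,0.955,0.55,0,1],[0,0,0,0.955,0.55,0,1],[0,0,0,0.955,0.55,0,1],[0,0,0,0.955,0.55,0,1],[0,0,0,0.955,0.55,0,1],[0,0,0,0,0,0,1],[0,0,0,0,0,0,1],[0,0,0,0,0,0,1]]'
python3 - <<'E'
from h import *
d=snap('wrist','w6.png');print(monitor.observe()['position'])
a=np.radians(92.3);y=np.array([np.cos(a),np.sin(a),0]);x=np.array([-y[1],y[0],0]);c=np.array([641,-6,32.])
for i,j in((1,1),(1,-1),(-1,-1),(-1,1)):print(proj(d,c+38*i*x+73*j*y).round(1))
print(proj(d,[640,29,5]))
E
```

```text
clock: 16.38
position: [441.3, 144.2, 13.7]
tcp_rot: [-0.0, 1.0, -0.0, 0.002]
contact_force: [-0.7, -0.0, 5.5]
grip_width: 36.4
gripper_force: 59.6
clock: 17.55
position: [639.1, 28.5, 116.7]
tcp_rot: [-0.0, 1.0, -0.0, -0.0]
contact_force: [-0.0, 0.5, -1.5]
grip_width: 36.1
gripper_force: 60.4
[638.63844537  29.36685259 116.67546234]
[242.  250.2]
[411.4 243.7]
[417.9 154.3]
[234.7 162. ]
[283.98113277 197.98080938]
```

View pics/w6.png

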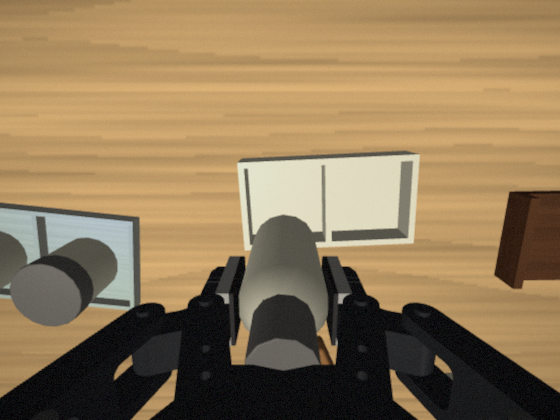

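The box corners are at (239,160), (419,154), (413,243) and (245,249), within about 4 px of prediction. I'll place the bottle 2 mm toward −y.

```bash
python3 -m crank '[[0,0,0,0,0.07,1,1],[0,0,0,0,0,1,1],[0,0,0,0,0,0.8,1],[0,0,0,0,0,0.4,1],[0,0,0,0,0,0.1,1],[0,0,0,0,0,0,1],[0,0,0,0,0,0,1]]';python3 -m crank '[[0,0,0,0,0,0,0.5],[0,0,0,0,0,0,0.3],[0,0,0,0,0,0,0.1],[0,0,0,0,0,0,0],[0,0,0,0,0,0,0],[0,0,0,0,0,0,0],[0,0,0,0,0,-0.5,0],[0,0,0,0,0,-1,0],[0,0,0,0,0,-1,0],[0,0,0,0,0,-1,0],[0,0,0,0,0,-1,0],[0,0,0,0,0,-1,0]]'
```

```text
clock: 18.18
position: [639.7, 27.4, 18.5]
tcp_rot: [-0.0, 1.0, 0.001, 0.001]
contact_force: [1.0, -0.8, 0.1]
grip_width: 36.1
gripper_force: 60.9
clock: 19.18
position: [639.6, 26.3, 185.2]
tcp_rot: [-0.0, 1.0, 0.0, 0.001]
contact_force: [-0.3, -0.2, 0.6]
grip_width: 85.4
gripper_force: 0.0
```

```bash
python3 -m crank '[[0,0,0,-0.894,0.742,0.094,0],[0,0,0,-0.894,0.742,0.094,0],[0,0,0,-0.894,0.742,0.094,0],[0,0,0,-0.894,0.742,0.094,0],[0,0,0,-0.894,0.742,0.094,0],[0,0,0,-0.894,0.742,0.094,0],[0,0,0,-0.894,0.742,0.094,0],[0,0,0,-0.894,0.742,0.094,0],[0,0,0,0,0,0,0],[0,0,0,0,0,0,0],[0,0,0,0,0,0,0]]'
python3 - <<'E'
from h import *
np.set_printoptions(suppress=True,precision=1)
d=snap('wrist','w7.png');p=monitor.observe()['position']
h=cv2.cvtColor(cv2.GaussianBlur(d['img'],(5,5),0),cv2.COLOR_BGR2HSV)
m=((h[...,1]<60)).astype(np.uint8)*255;m[255:]=0;m[:,:230]=0;m[:,340:]=0;m[:130]=0
m=cv2.morphologyEx(m,cv2.MORPH_OPEN,np.ones((5,5)))
for c in cv2.findContours(m,0,2)[0]:
    if cv2.contourArea(c)>200: print(c[:,0].min(0),c[:,0].max(0),cv2.minEnclosingCircle(c))
    if cv2.contourArea(c)>200:
        b=c[:,0].max(0)[1]; print('cap',ray(d,c[c[:,0,1]>b-20][:,0].mean(0)[0],b-15,110)[:2],p)
E
```

```text
clock: 20.1
position: [426.0, -151.7, 160.9]
tcp_rot: [0.0, 1.0, 0.0, 0.001]
contact_force: [0.7, 0.4, -0.1]
grip_width: 85.3
gripper_force: 0.0
[264 174] [305 233] ((285.0, 203.5), 29.770050048828125)
cap [ 426.4 -152. ] [ 426.6 -151.1  160.9]
```

The cap is right under the fingers. I'll turn the gripper a quarter turn, so its fingers close along world x and stay clear of the placed bottle, then grip.

```bash
python3 -m crank '[[0,0,-0.077,0,0,0,0],[0,0,-0.077,0,0,0,0],[0,0,-0.077,0,0,0,0],[0,0,-0.077,0,0,0,0],[0,0,-0.077,0,0,0,0],[0,0,-0.077,0,0,0,0],[0,0,-0.077,0,0,0,0],[0,0,-0.077,0,0,0,0],[0,0,-0.077,0,0,0,0],[0,0,-0.077,0,0,0,0],[0,0,-0.077,0,0,0,0],[0,0,-0.077,0,0,0,0],[0,0,-0.076,0,0,0,0],[0,0,0,0,0,0,0],[0,0,0,0,0,0,0],[0,0,0,0,0,0,0]]'
python3 - <<'E'
from h import *
np.set_printoptions(suppress=True,precision=2)
d=snap('wrist','w8.png');s=monitor.observe();print(s['position'],s['tcp_rot'],s['joint_positions'],proj(d,[426,-151.5,110]))
E
```

```text
clock: 21.48
position: [425.9, -151.2, 160.1]
tcp_rot: [0.0, 0.707, 0.707, 0.0]
contact_force: [0.7, 0.3, -0.4]
grip_width: 85.4
gripper_force: 0.0
[ 425.71 -151.37  160.01] [0.   0.71 0.71 0.  ] [ 0.78  0.08 -0.54  2.07  0.05  1.01  0.21] [285.02 222.39]
```

View pics/w8.png

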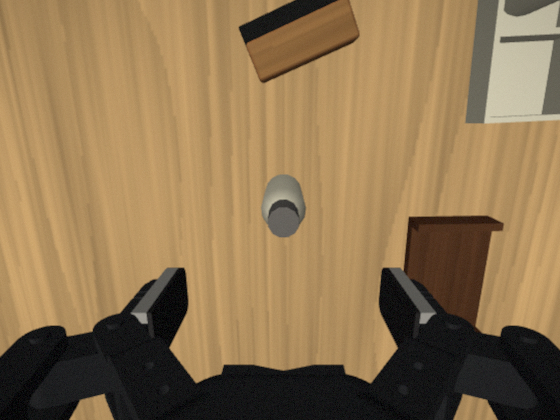

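```bash
python3 -m crank '[[0,0,0,0,0,0.99,0],[0,0,0,0,0,0.99,0],[0,0,0,0,0,0.99,0],[0,0,0,0,0,0.99,0],[0,0,0,0,0,0.99,0],[0,0,0,0,0,0,0],[0,0,0,0,0,0,1],[0,0,0,0,0,0,1],[0,0,0,0,0,0,1],[0,0,0,0,0,0,1],[0,0,0,0,0,0,1],[0,0,0,0,0,0,1],[0,0,0,0,0,0,1],[0,0,0,0,0,0,1]]';python3 -m crank '[[0,0,0,0,0,-0.5,1],[0,0,0,0,0,-1,1],[0,0,0,0,0,-1,1],[0,0,0,0,0,-1,1],[0,0,0,0.454,0.902,0,1],[0,0,0,0.454,0.902,0,1],[0,0,0,0.454,0.902,0,1],[0,0,0,0.454,0.902,0,1],[0,0,0,0.454,0.902,0,1],[0,0,0,0.454,0.902,0,1],[0,0,0,0.454,0.902,0,1],[0,0,0,0.454,0.902,0,1],[0,0,0,0,0,0,1],[0,0,0,0,0,0,1],[0,0,0,0,0,0,1]]'
python3 - <<'E'
from h import *
d=snap('wrist','w9.png');print(monitor.observe()['position'])
print(proj(d,[642,-42,5]),proj(d,[642,-42,32]))
E
```

```text
clock: 22.7
position: [426.9, -152.8, 13.7]
tcp_rot: [0.002, 0.707, 0.707, 0.0]
contact_force: [-1.0, -0.3, 5.1]
grip_width: 36.3
gripper_force: 59.4
clock: 23.95
position: [640.9, -43.5, 116.6]
tcp_rot: [0.0, 0.707, 0.707, -0.001]
contact_force: [-1.0, -0.1, -1.6]
grip_width: 36.2
gripper_force: 60.5
[640.46162542 -44.33746341 116.46907601]
[285.83538587 199.86760976] [286.09540584 207.55859549]
```

View pics/w9.png

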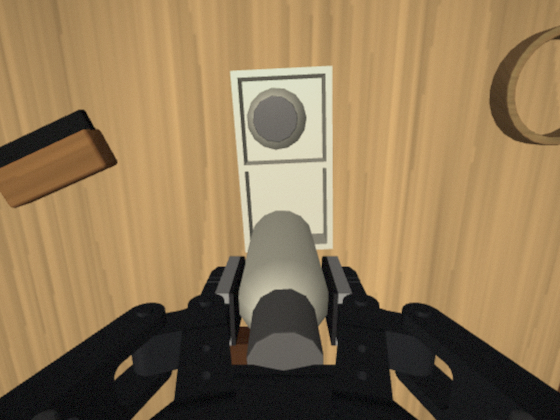

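The first bottle stands upright in its bay, and the free bay is centred near (288,203). I'll place the second one.

```bash
python3 -m crank '[[0,0,0,-0.03,0.08,1,1],[0,0,0,0,0,1,1],[0,0,0,0,0,0.8,1],[0,0,0,0,0,0.4,1],[0,0,0,0,0,0.1,1],[0,0,0,0,0,0,1],[0,0,0,0,0,0,1]]';python3 -m crank '[[0,0,0,0,0,0,0.5],[0,0,0,0,0,0,0.3],[0,0,0,0,0,0,0.2],[0,0,0,0,0,0,0.2],[0,0,0,0,0,0,0.2],[0,0,0,0,0,0,0.2],[0,0,0,0,0,-0.5,0.2],[0,0,0,0,0,-1,0.2],[0,0,0,0,0,-1,0.2],[0,0,0,0,0,-1,0.2],[0,0,0,0,0,-1,0.2],[0,0,0,0,0,-1,0]]'
```

```text
clock: 24.58
position: [643.9, -45.3, 18.4]
tcp_rot: [0.001, 0.708, 0.707, 0.0]
contact_force: [1.3, 0.1, -0.8]
grip_width: 36.1
gripper_force: 60.7
clock: 25.58
position: [643.9, -43.6, 185.1]
tcp_rot: [0.0, 0.707, 0.707, 0.0]
contact_force: [0.6, -0.3, 0.7]
grip_width: 78.4
gripper_force: 0.0
```

```bash
python3 -m crank '[[0,0,0,0.198,-0.976,0,0],[0,0,0,0.198,-0.976,0,0],[0,0,0,0.198,-0.976,0,0],[0,0,0,0.198,-0.976,0,0],[0,0,0,0.198,-0.976,0,0],[0,0,0,0.198,-0.976,0,0],[0,0,0,0.198,-0.976,0,0],[0,0,0.0756,0,0,0.075,0],[0,0,0.0756,0,0,0.075,0],[0,0,0.0756,0,0,0.075,0],[0,0,0.0756,0,0,0.075,0],[0,0,0.0756,0,0,0.075,0],[0,0,0.0756,0,0,0.075,0],[0,0,0.0756,0,0,0.075,0],[0,0,0.0756,0,0,0.075,0],[0,0,0.0756,0,0,0.075,0],[0,0,0.0756,0,0,0.075,0],[0,0,0,0,0,0,0],[0,0,0,0,0,0,0],[0,0,0,0,0,0,0]]'
python3 - <<'E'
from h import *
np.set_printoptions(suppress=True,precision=1)
d=snap('wrist','w10.png');s=monitor.observe();p=s['position'];q=s['tcp_rot'];yaw=2*np.arctan2(q[2],q[1]);print(p,np.degrees(yaw))
h=cv2.cvtColor(cv2.GaussianBlur(d['img'],(5,5),0),cv2.COLOR_BGR2HSV)
wood=((h[...,0]<14)&(h[...,1]>120)&(h[...,2]<190)).astype(np.uint8)*255;wood[262:]=0
for c in cv2.findContours(cv2.morphologyEx(wood,cv2.MORPH_OPEN,np.ones((5,5))),0,2)[0]:
    if cv2.contourArea(c)>1500: print(cv2.minAreaRect(c), cv2.boundingRect(c))
for x in(-48,48):
  for y in(-25,9,25):
    a=np.radians(22);print(proj(d,[438.4+x*np.cos(a)-y*np.sin(a),-2+x*np.sin(a)+y*np.cos(a),24 if y<20 else 16]).round(),end=' ')
E
```

```text
clock: 27.25
position: [439.3, -2.1, 160.5]
tcp_rot: [0.0, 0.981, 0.192, 0.0]
contact_force: [-0.3, -0.8, 0.2]
grip_width: 85.3
gripper_force: 0.0
[439.3  -2.2 160.4] 22.089515812217215
((527.0, 114.0), (114.0, 64.0), 90.0) (495, 57, 65, 115)
[308. 240.] [275. 240.] [260. 237.] [311. 145.] [275. 145.] [259. 144.]
```

View pics/w10.png

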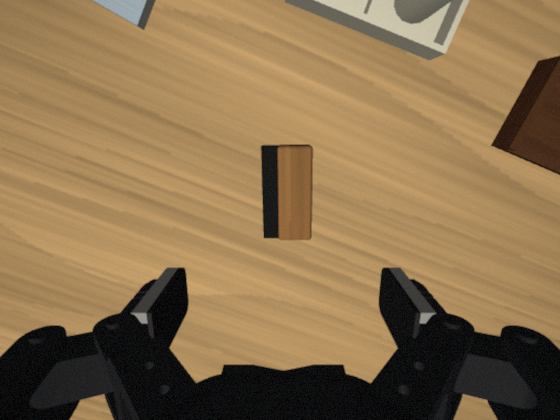

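The squeegee is square to the fingers, spanning u 262–312 and v 145–240. I'll shift 2 mm and grip it.

```bash
python3 -m crank '[[0,0,0,0,0.07,1,0],[0,0,0,0,0,1,0],[0,0,0,0,0,1,0],[0,0,0,0,0,1,0],[0,0,0,0,0,1,0],[0,0,0,0,0,0.8,0],[0,0,0,0,0,0.4,0],[0,0,0,0,0,0.15,0],[0,0,0,0,0,0,0],[0,0,0,0,0,0,0]]';python3 -m crank '[[0,0,0,0,0,0,1],[0,0,0,0,0,0,1],[0,0,0,0,0,0,1],[0,0,0,0,0,0,1],[0,0,0,0,0,0,1],[0,0,0,0,0,0,1],[0,0,0,0,0,0,1]]'
```

```text
clock: 28.13
position: [441.1, -4.2, -29.7]
tcp_rot: [0.0, 0.982, 0.191, 0.001]
contact_force: [0.1, 0.2, -0.9]
grip_width: 85.3
gripper_force: 0.0
clock: 28.72
position: [441.3, -4.6, -29.1]
tcp_rot: [0.001, 0.982, 0.19, 0.001]
contact_force: [-1.8, -0.3, 8.0]
grip_width: 48.4
gripper_force: 61.3
```

```bash
python3 -m crank '[[0,0,0,0,0,-0.5,1],[0,0,0,0,0,-1,1],[0,0,0,0,0,-1,1],[0,0,0,0,0,-1,1],[0,0,0,0,0,-0.5,1],[0,0,-0.0778,0,0,0,1],[0,0,-0.0778,0,0,0,1],[0,0,-0.0778,0,0,0,1],[0,0,-0.0778,0,0,0,1],[0,0,-0.0778,0,0,0,1],[0,0,-0.0778,0,0,0,1],[0,0,-0.0778,0,0,0,1],[0,0,-0.0778,0,0,0,1],[0,0,-0.0778,0,0,0,1],[0,0,-0.0778,0,0,0,1]]';python3 -m crank '[[0,0,0,-0.825,0.521,0,1],[0,0,0,-0.825,0.521,0,1],[0,0,0,-0.825,0.521,0,1],[0,0,0,-0.825,0.521,0,1],[0,0,0,-0.825,0.521,0,1],[0,0,0,-0.825,0.521,0,1],[0,0,0,-0.825,0.521,0,1],[0,0,0,-0.825,0.521,0,1],[0,0,0,-0.825,0.521,0,1],[0,0,0,-0.825,0.521,0,1],[0,0,0,0,0,0,1],[0,0,0,0,0,0,1],[0,0,0,0,0,0,1]]'
python3 - <<'E'
from h import *
d=snap('wrist','w11.png');s=monitor.observe();q=s['tcp_rot'];print(s['position'],np.degrees(2*np.arctan2(q[2],q[1])),s['grip_width'])
a=np.radians(92);y=np.array([np.cos(a),np.sin(a),0]);x=np.array([y[1],-y[0],0]);c=np.array([605,-246,28.])
for i in(-1,1):
  for j in(-1,1):print((i,j),proj(d,c+42.5*i*x+69*j*y).round(1))
E
```

```text
clock: 29.97
position: [439.2, -4.4, 89.4]
tcp_rot: [0.0, 0.693, 0.721, -0.0]
contact_force: [0.6, -0.1, -2.0]
grip_width: 48.4
gripper_force: 63.3
clock: 31.05
position: [603.7, -245.5, 88.9]
tcp_rot: [-0.001, 0.695, 0.719, 0.0]
contact_force: [-0.5, -0.1, -1.4]
grip_width: 48.0
gripper_force: 63.3
[ 603.70865958 -244.52030788   89.00575199] 92.062203192648 48.25753927208577
(-1, -1) [234.8 298.9]
(-1, 1) [226.5 125. ]
(1, -1) [338.2 298.8]
(1, 1) [347.  124.8]
```

View pics/w11.png

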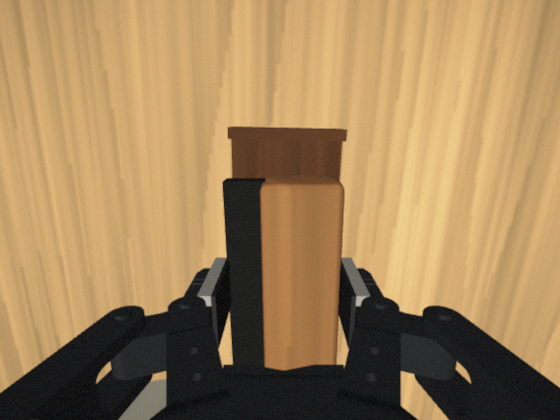

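The rest's far stop is at (228–347,128), which is 3 px closer than predicted. I'll shift slightly, lower and release.

```bash
python3 -m crank '[[0,0,0,-0.07,0.08,1,1],[0,0,0,0,0,1,1],[0,0,0,0,0,1,1],[0,0,0,0,0,0.4,1],[0,0,0,0,0,0.15,1],[0,0,0,0,0,0,1],[0,0,0,0,0,0,1]]';python3 -m crank '[[0,0,0,0,0,0,0.3],[0,0,0,0,0,0,0.2],[0,0,0,0,0,0,0],[0,0,0,0,0,0,0],[0,0,0,0,0,0,0],[0,0,0,0,0,-0.5,0],[0,0,0,0,0,-1,0],[0,0,0,0,0,-1,0],[0,0,0,0,0,-1,0],[0,0,0,0,0,-1,0],[0,0,0,0,0,-1,0],[0,0,0,0,0,-1,0],[0,0,0,0,0,0,0],[0,0,0,0,0,0,0]]'
python3 - <<'E'
from h import *
d=snap('wrist');a=snap('scene')
c=np.zeros((600,800,3),np.uint8);c[:270,:360]=cv2.resize(d['img'],(360,270))
c[:270,360:]=cv2.resize(snap('side')['img'][155:330,130:415],(440,270))
c[270:]=cv2.resize(a['img'][140:290,120:460],(800,330),interpolation=cv2.INTER_CUBIC);cv2.imwrite('pics/fin.png',c);cv2.imwrite('pics/w12.png',d['img'])
E
```

```text
clock: 31.68
position: [607.5, -247.0, -16.2]
tcp_rot: [0.0, 0.694, 0.72, 0.0]
contact_force: [0.4, 0.0, -1.7]
grip_width: 48.3
gripper_force: 62.1
clock: 32.85
position: [609.3, -248.5, 182.3]
tcp_rot: [0.003, 0.695, 0.719, 0.001]
contact_force: [1.4, 0.5, 0.0]
grip_width: 85.1
gripper_force: 0.0
```

View pics/fin.png

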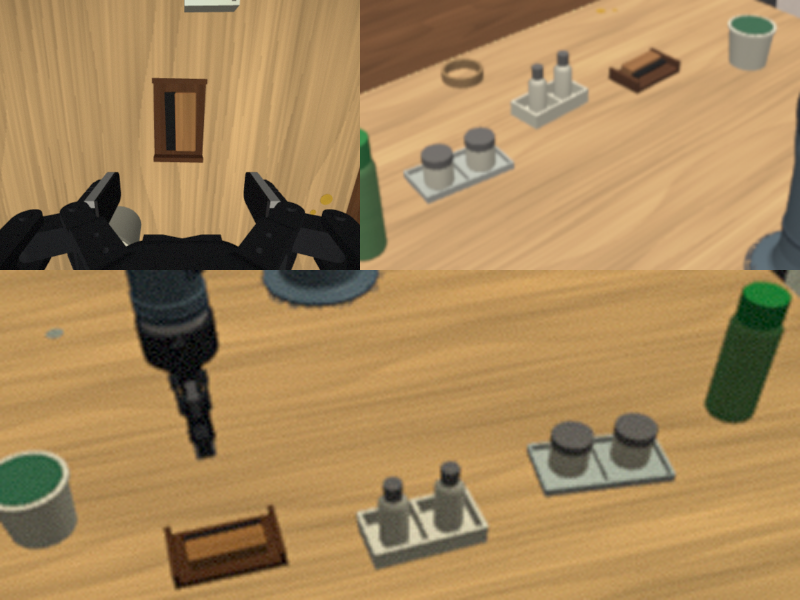

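All five are in place. The squeegee (wrist inset, u 164–197 on a rest spanning 153–207) lies centred between its stops, the jars and bottles stand upright one to a bay, and the flask and tub haven't moved.

```bash
python3 -c "
from cell import arm
print(arm.finish_job())"
```

```text
the job is handed in; nothing more can be done
None
```

The job is handed in: both jars are in the tray, both bottles in the box and the squeegee centred on its rest, all checked in the final pictures, with the flask and tub untouched; the hand-in gave no verdict, and one early missed grip pressed the shut fingers on a jar lid (up to about 28 N) without tipping it.

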